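Latch the large carving-tool chest

TASK

Two carving-tool chests stand on the bench with their draw latches undone. Fasten the larger one (longer and wider): with its lever still standing, tip the latch's steel loop forward so that it drops over the hook on the lid, then press the lever right down past centre so that it draws the lid in and stays shut by itself. Do not touch the small chest or its latch.

Things in the scene. Friction and masses are not known exactly. Their poses are not given: they have to be found in the camera images.
- large_chest: Larger wooden tool chest, fixed: 360 (x) x 200 (y) x 70 mm high. Origin at bench height below the lever's pivot; chest spans x -100 to +260 mm. x: from the lever's end (nearest robot) to the lid; z up. Top: fixed deck to x = 30, then a sliding lid. Lever turns on a y axis at (0, 0, 84 mm); the loop is hinged 24 mm out on the lever. A flat grey stone lies on the lid at x about 190.
- lever (a joint): Large chest's lever, rad: 0 = flat on the deck, shut, pointing to chest -x; pi/2 = upright; more leans to +x (stop 1.9). Steel bar 75 mm long from the pivot, 30 wide, 7 thick. Starts near upright, stays where left. Press its end to -x and down: up to about 5 N with the loop hooked; just before 0 it passes centre and the loop's pull holds it down.
- loop_end (a point): Middle of the cross bar (9 mm round, 48 long in y) at the free end of the large chest's steel loop, 104 mm from its hinge; two side arms straddle the lever; a flat tab reaches 24 mm past the bar. Starts standing within 20 deg of upright, bar about 50 mm above the lever's top, held by light friction. Pushed to chest +x to 30 deg from upright, it falls by itself over the hook if the lever stands.
- hook (a point): Seat of the cross bar once hooked: the crook on the +x side of the steel hook on the large chest's lid, 10 mm above the lid. Hook: plate 26 mm wide, 26 mm tall, leaning to +x. Axes as the chest's. Moves with the lid: at chest x = 80 mm with the lid right in; starts at about 86, as a springy seal holds the lid 6 mm out.
- small_chest: Smaller chest, not to be touched: 260 (x) x 120 (y) x 70 mm high, with the same lever, loop and hook at the same offsets, also undone. Origin and axes as for the large chest; it spans x = -100 to +160 mm. Either chest may be the left or the right one.

How it is judged (in metres and radians):
On the way:
1. the large chest's loop lies over the hook on the lid while its lever still stands up (x of loop_end in the frame of hook between -0.006 and 0.035 m and z of loop_end in the frame of hook below 0.008 m and value of joint lever above 1 rad), for 0.2 s.
At the end, for the whole second after the job is handed in: The large chest's lever lies flat (within 0.12 rad) and at rest, its loop is still behind the hook (bar within 6 mm of its seat along the chest's x, no more than 8 mm above it), and the lid is drawn in (hook at less than 83 mm in the chest's x) (value of joint lever below 0.12 rad and velocity of joint lever between -0.05 and 0.05 rad/s and x of loop_end in the frame of hook between -0.006 and 0.006 m and z of loop_end in the frame of hook below 0.008 m and x of hook in the frame of large_chest below 0.083 m); the robot touches nothing.
It fails at once if the small chest or its latch is touched with more than 2 N (contact force between any of the fingers, the arm and small_chest above 2 N).
It also fails if it takes over 43 s, if anything falls off the work surface, if the arm or the gripper's body presses on something with over 40 N, if the wrist force passes 120 N, or if a joint passes its speed limit or range.

ROBOT

A 6-joint arm with a two-finger parallel gripper is mounted at the origin on the work surface. World frame = base frame: x ahead of the robot, y to its left, z up, the work surface at z = 0. Lengths are in mm, angles in rad, forces in N, time in s.
With the tool pointing down it reaches from about 350 to 975 mm from the base axis. Payload 7.1 kg.
Tool frame: the origin (TCP) lies at the very end of the fingers, on their centre line; the grasp point (between the pads) lies tcp_to_grasp behind it (tcp_to_grasp is the distance from the TCP to the grasp point, in mm); z points along the fingers, x is the direction in which the jaws open and shut, and the axes are right-handed (so a half turn about z gives the same grasp; the last joint's range is limited). The gripper opens to 88 mm and grips with 3 to 60 N. Pads are 20 mm wide; open, the fingers measure 115 mm over their backs; the gripper's body (75 mm by 178 mm) begins 61 mm behind the grasp point.
Start: joints at [-1.205, 0.423, 1.63, -0, 1.089, -0.019], TCP at [234.625, -579.272, 222.675] pointing down, gripper open.
Joint ranges: [-3, 3], [-0.9, 2.11], [0.09, 2.58], [-1.31, 4.45], [0.11, 2.69], [-2.54, 2.54]. Speed limits (rad/s): [2.39, 2.39, 3.01, 3.14, 3.14, 3.14].

INTERFACE

Orientations are given as a rotation vector (axis times angle).
In Python, from workcell import get_obs, get_image, close_job, recognise, mark_of, tcp_to_grasp gives the robot as it stands. The module is installed in compiled form; this text tells all that it offers.
- The arm moves only by the tool move_arm, never from a script. Its argument "motion" is a list of rows, each a list of 7 numbers: the shift along the world's x, y, z in mm, then the turn, a rotation vector about the world's x, y, z in rad, then the finger opening in mm, from 0 to 87.8. A call has 1 to 5 rows; each row is the pose to reach, as a shift and turn from the pose commanded when the call began; what a row does not reach only later rows make up. A row lasts 1/12 s, in which the tool goes at most 41.7 mm and 7.16 degrees, less where a joint would pass 70% of its speed; a pose out of reach is approached as far as the arm can. A call with a gripper value outside its range is refused whole. The fingers move at their own pace and stop on an object; the grip force is fixed at half the most. Time passes only in rows, so rows that repeat a pose let the fingers close. It gives the time, the measured TCP pose, the force and the opening at its end, in the units of the state.
- get_obs(): the state, without advancing time (a new reading comes with each control period).
- get_image(name): name is "scene" or "top"; returns a dict with "color" (480x640x3 uint8, red, green, blue), "mtx" (3x3 intrinsics, pixels), "k1" (the pictures are not rectified: a ray, as slopes to the right and down, at radius r is drawn at 1 + k1 r^2 times it, then the intrinsics apply), "camera_from_world" (4x4, takes a point from world to camera coordinates). Camera axes: x right, y up, looking along -z (the intrinsics and any distortion apply to the point x, -y, -z); pixel columns grow to the right and rows downward; lengths in mm; the calibration is good to about 2 mm. A picture is of the moment at which its call begins. There is no depth.
- close_job(): hands the job in, once; it reports no verdict.
Trained networks look in a picture, given as the dict that the camera call returned (one of the last four; its "shot" number tells which), for a name from the list of things; names that differ only in an ending like _2 or _b are one class to them, and where a whole thing is asked for, a point or a joint stands for the part that bears it (a point fixed in the world has none). Each returns a list of dicts, best first, with "p" (0 to 1); they miss things now and then, are a little off and sometimes report something else, mostly with a low value. They report only what shows in the picture. A call takes as long as a camera call.
- recognise(picture, label): "bbox" ([centre column, centre row, width, height] in pixels, round what is visible of it).
- mark_of(picture, label): "location" ([row, column] in pixels: a listed point, or the origin of a listed thing).
The state is a dict: "t": time; "qpos": joint angles; "qvel": joint speeds; "joint_torque": joint torques, N m; "ee_pos": TCP position; "orientation": TCP orientation; "ft_force": force on the tool from outside, world axes, zero at the start; "moment": the same for the moment, N m; "width": finger opening in mm.
Only numpy, scipy, OpenCV 4.12 (cv2) and the standard library are available. Lean on these libraries where they do the work, as an engineer would, in place of code of your own. Each camera call takes 0.05 s, during which the arm holds its last target. There are 200 camera calls.

## Working session

There is one attempt and no reset: what is moved stays moved. The work goes in short steps, Python scripts to look and compute and a tool call to move; the robot and the scene stay as the last step left them, time stands still between calls to the robot, and variables do not carry over. Pictures are saved under pics/ and viewed, about 8 in all and at most 12, crops included, and the job is handed in when it is done.

Besides the shell and the picture viewer there is one more tool, called after "Call:" by a JSON object that holds its "fn" and its "kwargs", one argument or row to a line. move_arm: Moves the arm, as the interface text tells. Its arguments: {"type":"object","properties":{"motion":{"type":"array"}},"required":["motion"]}

```bash
mkdir -p pics
cat > h.py <<'E'
import numpy as np, cv2
from workcell import *
def ray(im,rc):
    K=np.array(im["mtx"],float);k1=im["k1"]
    uv=np.array([[[rc[1],rc[0]]]],float)
    s=cv2.undistortPoints(uv,K,np.array([k1,0,0,0.]))[0,0]
    T=np.array(im["camera_from_world"]);R=T[:3,:3];c=-R.T@T[:3,3]
    return c,R.T@np.array([s[0],-s[1],-1.])
def atz(im,rc,z):
    c,d=ray(im,rc);return c+d*(z-c[2])/d[2]
def tri(ims,rcs):
    A=0;b=0;L=[]
    for im,rc in zip(ims,rcs):
        c,d=ray(im,rc);d=d/np.linalg.norm(d);P=np.eye(3)-np.outer(d,d);A=A+P;b=b+P@c;L.append((c,P))
    p=np.linalg.solve(A,b);return p,[np.linalg.norm(P@(p-c)) for c,P in L]
def proj(im,p):
    T=np.array(im["camera_from_world"]);q=T[:3,:3]@np.array(p,float)+T[:3,3]
    x=q[0]/-q[2];y=-q[1]/-q[2];f=1+im["k1"]*(x*x+y*y)
    K=np.array(im["mtx"]);return K[0,0]*x*f+K[0,2],K[1,1]*y*f+K[1,2]
def save(im,n): cv2.imwrite("pics/"+n,im["color"][:,:,::-1])
E
python3 - <<'E'
from h import *
np.set_printoptions(precision=1,suppress=True)
print(tcp_to_grasp,get_obs()["orientation"])
for n in ["scene","top"]:
    im=get_image(n);save(im,n+"1.png");T=np.array(im["camera_from_world"]);print(n,-T[:3,:3].T@T[:3,3],im["k1"])
    for l in ["large_chest","small_chest","loop_end","hook","lever"]:
        print(l,[(round(m["p"],2),np.round(m["location"])) for m in mark_of(im,l)[:3]] if l!="lever" else "",[(round(m["p"],2),np.round(m["bbox"])) for m in recognise(im,l)[:3]])
E
```

```text
18.700000000000003 [-2.6  1.8  0. ]
scene [1152.2  136.5  572.6] -0.08373332206963655
large_chest [(0.91, array([239., 190.]))] [(0.81, array([165., 237., 163., 208.]))]
small_chest [(0.63, array([308., 472.]))] [(0.65, array([471., 286., 106., 211.]))]
loop_end [(0.86, array([143., 166.]))] [(0.74, array([172., 164.,  41.,  59.]))]
hook [] [(0.6, array([157., 269., 135.,  89.]))]
lever  [(0.69, array([172., 169.,  50.,  75.]))]
top [ 472.     7.9 1026.8] -0.09391394892821892
large_chest [(0.84, array([285., 440.]))] [(0.87, array([438., 246., 134., 193.])), (0.4, array([465., 284.,  49.,  13.]))]
small_chest [(0.65, array([236., 182.]))] [(0.95, array([180., 218.,  94., 142.]))]
loop_end [] [(0.75, array([438., 248., 136., 194.])), (0.61, array([467., 285.,  49.,  13.]))]
hook [(0.83, array([243., 441.]))] [(0.88, array([432., 212., 109., 127.]))]
lever  [(0.85, array([465., 286.,  44.,  12.]))]
```

View pics/scene1.png

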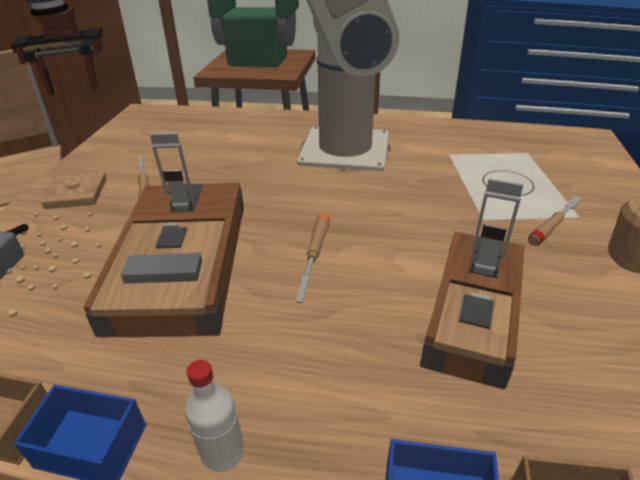

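View pics/top1.png

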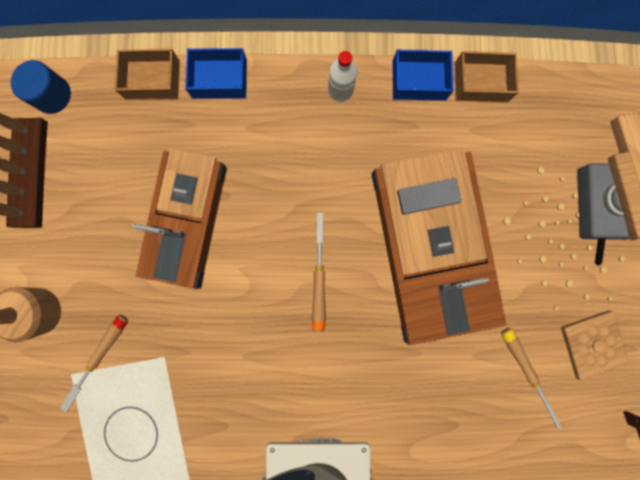

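The scene view shows the large chest on the left at about (170,250), with its loop bar at about (166,140). The small chest is on the right. In the top view the large chest is at about (440,245), with its hook at (441,243) and its lever and loop at (465,286).

Run:
```python
from h import *
from scipy.optimize import least_squares
np.set_printoptions(precision=1,suppress=True)
s=get_image("scene");t=get_image("top")
o=atz(t,(285,440),0);o2=atz(s,(239,190),0);hk=atz(t,(243,441),80)
print(o,o2,hk)
# top corners z=70 in top picture (col,row)
obs=[((-100,100,70),(401,342)),((-100,-100,70),(505,325)),((260,-100,70),(471,152)),((260,100,70),(379,167))]
def W(p,q): 
    c,sn=np.cos(p[2]),np.sin(p[2]); return np.array([p[0]+c*q[0]-sn*q[1],p[1]+sn*q[0]+c*q[1],q[2]])
f=lambda p: np.ravel([np.subtract(proj(t,W(p,q)),u) for q,u in obs]+[0.7*np.subtract(proj(t,W(p,(86,0,80))),(441,243))])
r=least_squares(f,[o[0],o[1],.1],x_scale=[100,100,.1]);p=r.x;print(p[:2],np.degrees(p[2]),r.fun)
l=mark_of(s,"loop_end");print([(m["p"],m["location"]) for m in l])
L=l[0]["location"];c,d=ray(s,L)
# intersect with chest plane y=0
n=np.array([-np.sin(p[2]),np.cos(p[2]),0]);P=c+d*(n@(np.r_[p[:2],0]-c))/(n@d)
print("loop on plane",P)
q=P-np.r_[p[:2],0];print("chest x,z",q@[np.cos(p[2]),np.sin(p[2]),0],q[2])
for im,nm in((s,"sc2.png"),(t,"tp2.png")):
    a=im["color"][:,:,::-1].copy()
    z=4
    pts=[W(p,k) for k in [(-100,100,70),(-100,-100,70),(260,-100,70),(260,100,70),(0,0,84),(86,0,80)]]+[P]
    cx,cy=(210,190) if im is s else (445,245)
    b=cv2.resize(a[cy-100:cy+100,cx-133:cx+133] if im is t else a[115:345,80:280],None,fx=2.6,fy=2.6,interpolation=cv2.INTER_CUBIC)
    off=np.array([cx-133,cy-100]) if im is t else np.array([80,115])
    for k in pts: cv2.circle(b,tuple(int(v) for v in (np.array(proj(im,k))-off)*2.6),2,(0,0,255),-1)
    cv2.imwrite("pics/"+nm,b)
a=cv2.imread("pics/sc2.png");b=cv2.imread("pics/tp2.png")
```

```text
[ 440.2 -257.9    0. ] [ 442.2 -257.4    0. ] [ 525.6 -239.9   80. ]
[ 441.6 -252.3] 8.874687991282924 [ 3.7  1.3 -2.7  2.   1.7 -0.8 -2.5 -2.3 -0.3 -0.4]
[(0.94, [145.7, 165.6])]
loop on plane [ 473.8 -247.3  221.2]
chest x,z 32.59458514144427 221.22104318215838
```

View pics/sc2.png

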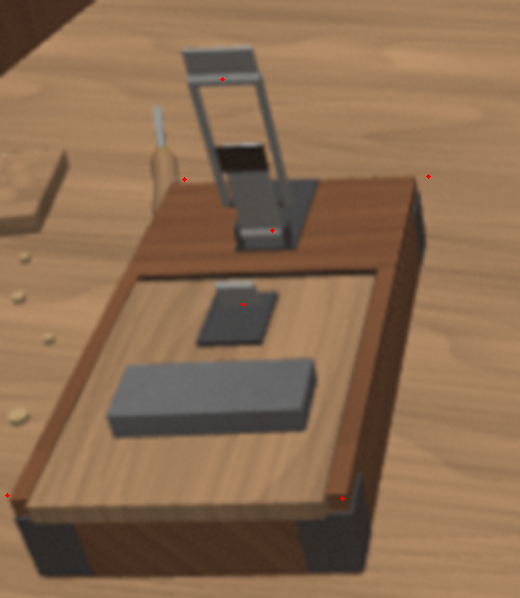

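View pics/tp2.png

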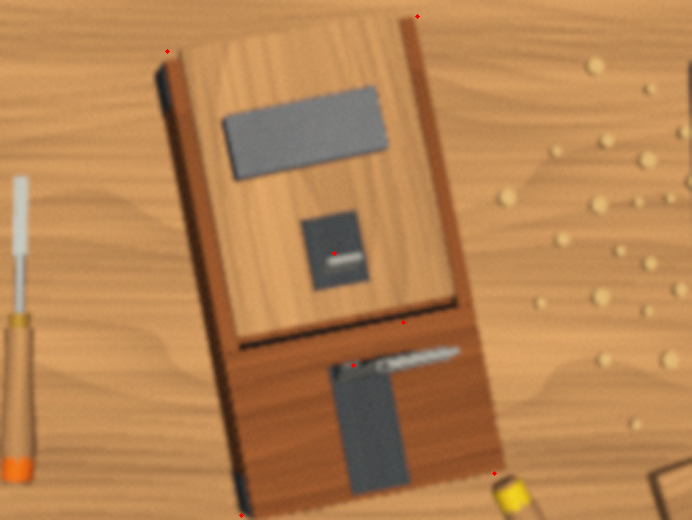

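Run:
```python
from h import *
from scipy.optimize import least_squares
np.set_printoptions(precision=1,suppress=True)
s=get_image("scene");t=get_image("top")
C=[(-100,100,70),(-100,-100,70),(260,-100,70),(260,100,70)]
to=np.array([(252,515),(503,467),(412,17),(178,57)])/2.6+[312,145]
so=np.array([(415,178),(177,182),(15,498),(352,495)])/2.6+[80,115]
def W(p,q): 
    c,sn=np.cos(p[2]),np.sin(p[2]); return np.array([p[0]+c*q[0]-sn*q[1],p[1]+sn*q[0]+c*q[1],q[2]])
f=lambda p: np.ravel([np.subtract(proj(t,W(p,q)),u) for q,u in zip(C,to)]+[np.subtract(proj(s,W(p,q)),u) for q,u in zip(C,so)])
r=least_squares(f,[441,-258,.15],x_scale=[100,100,.1],loss="soft_l1");p=r.x;print(p[:2],np.degrees(p[2]));print(f(p).reshape(-1,2))
L=(np.array([78,222])/2.6+[115,80]);c,d=ray(s,L)
n=np.array([-np.sin(p[2]),np.cos(p[2]),0]);P=c+d*(n@(np.r_[p[:2],0]-c))/(n@d)
q=P-np.r_[p[:2],0];print("loop",P,"chest x,z",q@[np.cos(p[2]),np.sin(p[2]),0],q[2])
g=lambda k:(np.array(proj(t,k))-[312,145])*2.6
print("in top crop: loop",g(P),"hook",g(W(p,(86,0,80))))
print("lever pivot scene crop",(np.array(proj(s,W(p,(0,0,84))))-[80,115])*2.6)
for a in (70,80,90,100,108):
    a=np.radians(a);e=(-75*np.cos(a),0,84+75*np.sin(a));print(np.degrees(a),[(np.array(proj(s,W(p,(e[0],y,e[2]))))-[80,115])*2.6 for y in(-15,15)])
```

```text
[ 442.  -256.4] 10.707439657484207
[[-0.3  1.3]
 [ 0.   0.3]
 [-0.  -1.4]
 [-5.8 -0.2]
 [ 2.  -1.4]
 [-1.1 -0.2]
 [-1.   0.3]
 [-0.5 -0.5]]
loop [ 466.  -251.8  218.5] chest x,z 24.39444664604308 218.45748709914494
in top crop: loop [409.  334.7] hook [336.  253.6]
lever pivot scene crop [267.1 230.8]
70.0 [array([236. , 129.1]), array([277.3, 127.8])]
80.0 [array([231. , 133.4]), array([272.8, 132. ])]
90.0 [array([226.3, 140.9]), array([268.7, 139.5])]
100.0 [array([222.2, 151.5]), array([265. , 150.2])]
108.0 [array([219.5, 162.1]), array([262.6, 160.7])]
```

The chest fit gives an origin near (442,-260) and a yaw of about 10.5°. The loop bar is near chest x 22, z 212, and the lever is close to upright. Next I close the fingers and approach from behind the loop.

Call:
{"fn": "move_arm", "kwargs": {
  "motion": [
    [148, 308, 40, 0, 0, 1.396, 0],
    [148, 308, 40, 0, 0, 1.396, 0],
    [148, 308, 40, 0, 0, 1.396, 0],
    [148, 308, 40, 0, 0, 1.396, 0],
    [148, 308, 40, 0, 0, 1.396, 0]
  ]
}}

```text
t: 1.67
ee_pos: [324.6, -391.1, 247.1]
orientation: [3.021, -0.861, 0.0]
ft_force: [0.5, -0.6, 1.7]
width: 58.2
```

Call:
{"fn": "move_arm", "kwargs": {
  "motion": [
    [58, 120, 0, 0, 0, 0.74, 0],
    [58, 120, 0, 0, 0, 0.74, 0],
    [58, 120, 0, 0, 0, 0.74, 0],
    [58, 120, 0, 0, 0, 0.74, 0],
    [58, 120, 0, 0, 0, 0.74, 0]
  ]
}}

```text
t: 2.08
ee_pos: [383.3, -270.1, 247.1]
orientation: [-3.139, -0.117, -0.001]
ft_force: [0.1, 0.5, -0.1]
width: 24.5
```

Call:
{"fn": "move_arm", "kwargs": {
  "motion": [
    [0, 0, -44, 0, 0, 0.1, 0],
    [0, 0, -44, 0, 0, 0.1, 0],
    [0, 0, -44, 0, 0, 0.1, 0]
  ]
}}

```text
t: 2.33
ee_pos: [380.9, -271.6, 201.6]
orientation: [-3.128, -0.252, 0.006]
ft_force: [0.1, 0.1, -0.1]
width: 4.4
```

Run:
```python
from h import *
o=get_obs();print(o["ee_pos"],o["orientation"],o["width"])
s=get_image("scene");t=get_image("top")
a=cv2.resize(s["color"][90:260,80:300],None,fx=2.4,fy=2.4,interpolation=cv2.INTER_CUBIC)
b=cv2.resize(t["color"][200:360,380:520],None,fx=2.55,fy=2.55,interpolation=cv2.INTER_CUBIC)
c=np.zeros((408,800-a.shape[1]+90,3),np.uint8)
b=b[:408,:272]
cv2.imwrite("pics/p3.png",np.hstack([a[:408],b])[:,:,::-1])
print([proj(s,o["ee_pos"]),proj(t,o["ee_pos"])])
```

```text
[ 380.85257485 -271.6369553   201.5549688 ] [-3.12802283 -0.25246227  0.00601916] 4.353915413547512
[(np.float64(176.4893618372752), np.float64(132.55720656678943)), (np.float64(477.79589129836876), np.float64(323.15889700312414))]
```

View pics/p3.png

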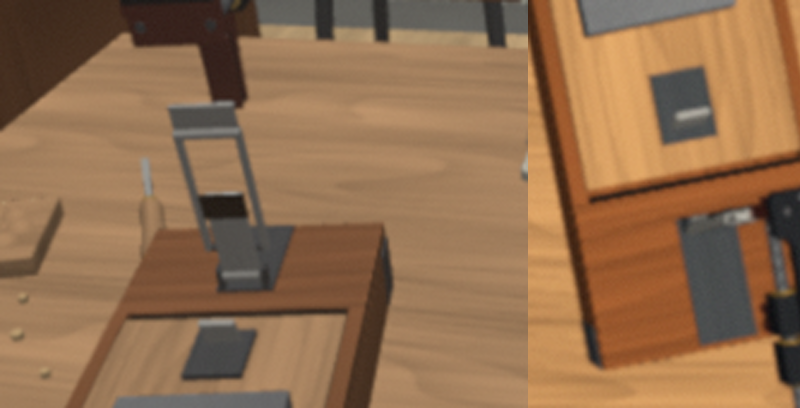

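The fingers are behind the loop and on its centre line, with the tip at crop (231,100) and the bar at (207,132). Next I push along chest +x.

Call:
{"fn": "move_arm", "kwargs": {
  "motion": [
    [29, 5, 0, 0, 0, 0, 0],
    [54, 10, 0, 0, 0, 0, 0],
    [69, 13, 0, 0, 0, 0, 0],
    [79, 15, 0, 0, 0, 0, 0],
    [88, 16, 0, 0, 0, 0, 0]
  ]
}}

```text
t: 2.85
ee_pos: [471.1, -256.8, 203.6]
orientation: [3.131, 0.257, 0.001]
ft_force: [-0.5, 0.1, 0.0]
width: 0.4
```

Call:
{"fn": "move_arm", "kwargs": {
  "motion": [
    [8, 1.5, 0, 0, 0, 0, 0],
    [16, 3, 0, 0, 0, 0, 0],
    [22, 4, 0, 0, 0, 0, 0],
    [22, 4, 0, 0, 0, 0, 0],
    [22, 4, 0, 0, 0, 0, 0]
  ]
}}

```text
t: 3.27
ee_pos: [492.1, -252.7, 202.8]
orientation: [-3.131, -0.257, 0.001]
ft_force: [0.4, 0.1, -0.6]
width: 0.5
```

Run:
```python
from h import *
o=get_obs();print(o["ee_pos"],o["ft_force"])
s=get_image("scene");t=get_image("top")
print(mark_of(s,"loop_end")[:2],mark_of(s,"hook")[:2])
a=cv2.resize(s["color"][90:260,80:300],None,fx=2.4,fy=2.4,interpolation=cv2.INTER_CUBIC)
b=cv2.resize(t["color"][200:360,380:520],None,fx=2.55,fy=2.55,interpolation=cv2.INTER_CUBIC)
cv2.imwrite("pics/p4.png",np.hstack([a[:408],b[:408,:272]])[:,:,::-1])
```

```text
[ 492.07042541 -252.73892889  202.75754968] [ 0.42411304  0.1371291  -0.57357332]
[{'location': [228.4, 166.7], 'p': 0.74}] [{'location': [232.3, 172.5], 'p': 0.87}]
```

View pics/p4.png

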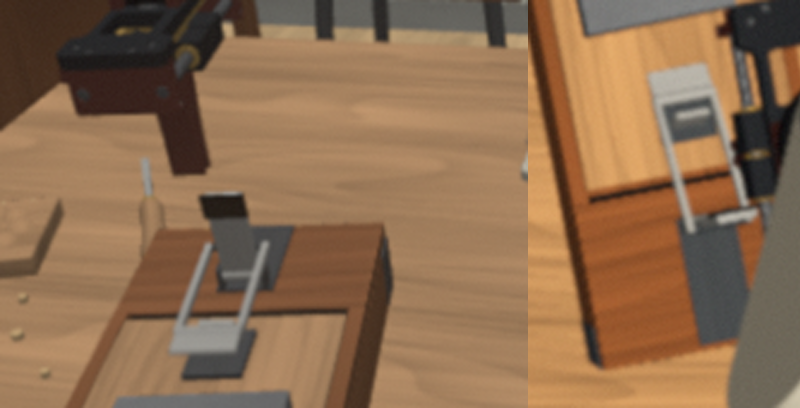

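The loop has fallen over the hook, with its bar around crop (205,345), and the lever still stands. Now I bring the fingertip down in front of the lever.

Call:
{"fn": "move_arm", "kwargs": {
  "motion": [
    [-15, -2, -25, 0, 0, 0, 0],
    [-18, -2, -58, 0, 0, 0, 0],
    [-18, -2, -58, 0, 0, 0, 0],
    [-18, -2, -58, 0, 0, 0, 0]
  ]
}}

```text
t: 3.8
ee_pos: [473.0, -254.3, 144.0]
orientation: [-3.129, -0.256, 0.005]
ft_force: [-0.6, -0.1, 0.4]
width: 0.2
```

Call:
{"fn": "move_arm", "kwargs": {
  "motion": [
    [-16, -3, 0, 0, 0, 0, 0],
    [-32, -6, -2, 0, 0, 0, 0],
    [-47, -9, -7, 0, 0, 0, 0],
    [-60, -11, -16, 0, 0, 0, 0],
    [-60, -11, -16, 0, 0, 0, 0]
  ]
}}

```text
t: 4.22
ee_pos: [414.0, -266.6, 130.2]
orientation: [3.13, 0.256, 0.002]
ft_force: [0.6, -0.3, -0.3]
width: 0.5
```

Call:
{"fn": "move_arm", "kwargs": {
  "motion": [
    [-5, -1, -6, 0, 0, 0, 0],
    [-10, -2, -13, 0, 0, 0, 0],
    [-14, -3, -20, 0, 0, 0, 0],
    [-17, -3, -27, 0, 0, 0, 0]
  ]
}}

```text
t: 4.55
ee_pos: [398.9, -270.0, 103.1]
orientation: [3.128, 0.258, 0.004]
ft_force: [0.6, -2.9, 3.8]
width: 0.6
```

Run:
```python
from h import *
o=get_obs();print(o["ee_pos"],o["ft_force"])
s=get_image("scene")
a=cv2.resize(s["color"][110:260,100:280],None,fx=3.5,fy=3.5,interpolation=cv2.INTER_CUBIC)
cv2.imwrite("pics/p5.png",a[:,:,::-1])
```

```text
[ 398.85545691 -269.97616434  103.07235707] [ 0.64392456 -2.91822614  3.81034059]
```

View pics/p5.png

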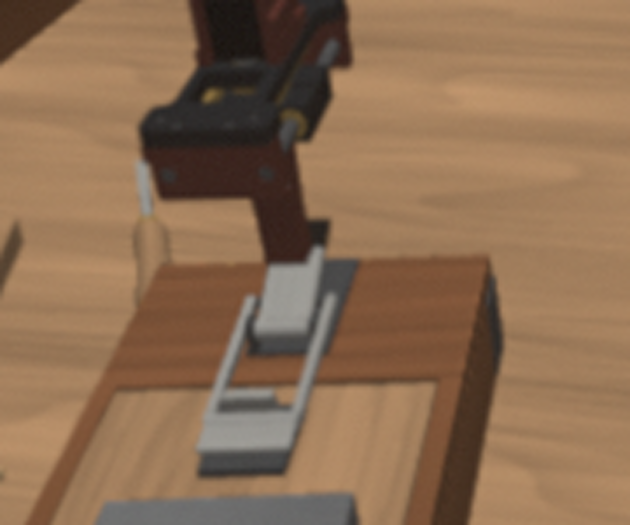

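The lever is nearly down and the bar is behind the hook at about (245,400). The finger presses about 5 mm to the -y side of the lever's centre, so I ease off, re-centre and press down.

Call:
{"fn": "move_arm", "kwargs": {
  "motion": [
    [0, 1, 8, 0, 0, 0, 0],
    [-9, 4, 8, 0, 0, 0, 0],
    [-9, 4, 0, 0, 0, 0, 0],
    [-10, 4, -8, 0, 0, 0, 0],
    [-12, 4, -14, 0, 0, 0, 0]
  ]
}}

```text
t: 5.02
ee_pos: [385.3, -264.6, 87.3]
orientation: [3.131, 0.257, 0.001]
ft_force: [6.3, 2.8, 22.1]
width: 0.2
```

Call:
{"fn": "move_arm", "kwargs": {
  "motion": [
    [0, 0, -3, 0, 0, 0, 0],
    [0, 0, -5, 0, 0, 0, 0],
    [0, 0, -5, 0, 0, 0, 0]
  ]
}}

```text
t: 5.27
ee_pos: [385.5, -264.9, 86.3]
orientation: [-3.131, -0.257, -0.0]
ft_force: [-13.7, 10.6, 63.2]
width: 0.5
```

Call:
{"fn": "move_arm", "kwargs": {
  "motion": [
    [0, 0, 10, 0, 0, 0, 0],
    [0, 0, 50, 0, 0, 0, 0],
    [0, 0, 90, 0, 0, 0, 0],
    [-30, 0, 130, 0, 0, 0, 0],
    [-30, -30, 150, 0, 0, 0, 0]
  ]
}}

```text
t: 5.68
ee_pos: [352.4, -291.0, 233.7]
orientation: [-3.127, -0.261, 0.004]
ft_force: [0.1, 0.9, -0.0]
width: 0.5
```

Call:
{"fn": "move_arm", "kwargs": {
  "motion": [
    [-20, -40, 0, 0, 0, 0, 0],
    [-40, -80, 0, 0, 0, 0, 0],
    [-60, -120, 0, 0, 0, 0, 0],
    [-80, -160, 0, 0, 0, 0, 0],
    [-80, -160, 0, 0, 0, 0, 0]
  ]
}}

```text
t: 6.1
ee_pos: [273.1, -458.9, 232.3]
orientation: [3.13, 0.253, -0.001]
ft_force: [-0.3, 0.8, 0.0]
width: 0.7
```

Run:
```python
from h import *
o=get_obs();print(o["ee_pos"],o["ft_force"])
s=get_image("scene");t=get_image("top")
print(mark_of(s,"loop_end")[:1],mark_of(s,"hook")[:1],recognise(s,"lever")[:1])
a=cv2.resize(s["color"][140:270,100:250],None,fx=3.2,fy=3.2,interpolation=cv2.INTER_CUBIC)
b=cv2.resize(t["color"][220:350,395:500],None,fx=3.2,fy=3.2,interpolation=cv2.INTER_CUBIC)
cv2.imwrite("pics/p6.png",np.hstack([a,b])[:,:800,::-1])
```

```text
[ 273.05811095 -458.94937634  232.25883639] [-0.25063684  0.78870012  0.03431672]
[{'location': [229.5, 171.7], 'p': 0.97}] [{'location': [230.9, 176.7], 'p': 0.68}] [{'bbox': [176.6, 208.9, 44.3, 59.4], 'p': 0.68}]
```

View pics/p6.png

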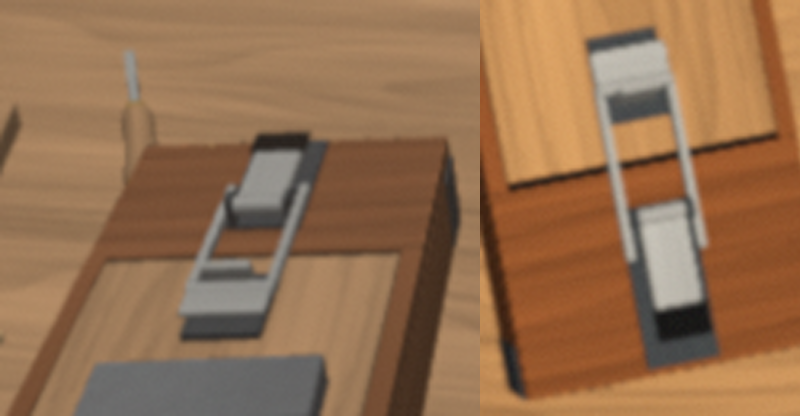

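Lever appears flat and the bar is behind the hook. I'll check the lid's travel from the stone's shift against the first picture, and the lever angle by projecting its end.

Run:
```python
from h import *
t=get_image("top");s=get_image("scene")
for im,n,(r0,r1,c0,c1) in((t,"top1.png",(165,215,395,460)),(s,"scene1.png",(248,292,112,212)),(t,"top1.png",(300,340,400,500))):
    g=cv2.cvtColor(im["color"],cv2.COLOR_RGB2GRAY);g0=cv2.imread("pics/"+n,0)
    w=cv2.createHanningWindow((c1-c0,r1-r0),cv2.CV_32F)
    print(n,cv2.phaseCorrelate(np.float32(g0[r0:r1,c0:c1]),np.float32(g[r0:r1,c0:c1]),w))
p=(442,-256.4,np.radians(10.7));c,sn=np.cos(p[2]),np.sin(p[2])
W=lambda q:(p[0]+c*q[0]-sn*q[1],p[1]+sn*q[0]+c*q[1],q[2])
for x in(0,6): print("px per 6mm lid",proj(t,W((190+x,0,85))),proj(s,W((190+x,0,85))))
for a in (0,.1,.2,.3):
    e=lambda y:W((-75*np.cos(a)+3.5*np.sin(a),y,84+75*np.sin(a)+3.5*np.cos(a)))
    print(a,[np.round((np.array(proj(s,e(y)))-[100,140])*3.2) for y in(-15,15)],[np.round((np.array(proj(t,e(y)))-[395,220])*3.2+[480,0]) for y in(-15,15)])
```

```text
top1.png ((0.29135454786095494, 1.0605932371025553), 0.5434651761584812)
scene1.png ((0.578295876472005, -1.2944217944294145), 0.9252678112453885)
top1.png ((1.171153797929989, -0.725020396772603), 0.27540914130210875)
px per 6mm lid (np.float64(431.67013435985746), np.float64(190.81254093387741)) (np.float64(158.00354018883667), np.float64(268.0837983275216))
px per 6mm lid (np.float64(431.0747469646273), np.float64(187.86050462119897)) (np.float64(157.07924960729795), np.float64(270.54183202394347))
0 [array([265., 136.]), array([312., 134.])] [array([705., 326.]), array([657., 335.])]
0.1 [array([263., 126.]), array([310., 125.])] [array([708., 326.]), array([660., 335.])]
0.2 [array([260., 117.]), array([307., 116.])] [array([712., 325.]), array([663., 334.])]
0.3 [array([257., 109.]), array([305., 107.])] [array([715., 322.]), array([666., 332.])]
```

The lever end matches about 0 rad, but the lid shift needs a finer measurement.

Run:
```python
from h import *
t=get_image("top");s=get_image("scene")
def ecc(n,im,box):
    r0,r1,c0,c1=box
    a=cv2.imread("pics/"+n,0)[r0:r1,c0:c1];b=cv2.cvtColor(im["color"],cv2.COLOR_RGB2GRAY)[r0:r1,c0:c1]
    cc,M=cv2.findTransformECC(a,b,np.eye(2,3,dtype=np.float32),cv2.MOTION_TRANSLATION,(3,200,1e-6),None,1)
    return round(cc,3),np.round(M[:,2],2)
print("top stone",ecc("top1.png",t,(172,218,393,466)))
print("top lid+stone",ecc("top1.png",t,(160,222,388,470)))
print("scene stone",ecc("scene1.png",s,(252,285,120,204)))
print("static: scene chest front",ecc("scene1.png",s,(310,335,90,230)),"top deck", ecc("top1.png",t,(300,345,400,430)))
```

```text
top stone (0.847, array([0.55, 2.48], dtype=float32))
top lid+stone (0.889, array([0.5 , 2.48], dtype=float32))
scene stone (0.982, array([ 0.65, -2.17], dtype=float32))
static: scene chest front (0.966, array([ 0.05, -1.27], dtype=float32)) top deck (0.997, array([0.01, 0.02], dtype=float32))
```

The top view gives 5.0 mm of lid travel and the scene view 5.3 mm, which puts the hook at about 81 mm. The lid is drawn in and the arm is clear.

```bash
python3 -c "
from workcell import *
print(close_job())"
```

```text
the job is handed in; nothing more can be done
None
```

The large chest is fastened and the job is handed in, with the arm clear and the clock at about 6.5 s; no verdict was reported. With the fingers closed I tipped the loop forward over the hook while the lever stood. I then pressed the lever down to the deck and backed the arm away.

**Last checks**
- **Lever:** its end projects to the flat position, somewhere between 0 and 0.1 rad against the 0.12 limit, and it stayed there after I let go.
- **Loop:** the pictures show the bar still behind the hook. I did not measure its offset in millimetres.
- **Lid:** it moved in about 5.0 mm in the top view and 5.3 mm in the scene view, so the hook should be near 81 mm against the 83 mm limit. A first, coarser estimate gave only about 2–3 mm and disagreed. One control region that should not have moved also read 1.3 px off in the scene view, while the other (top view) read near zero.
- **Contact forces:** the last press reached about 65 N at the wrist, on the fingertips, which is under the 120 N limit. Part-way down, the fingers were pressing about 5 mm to one side of the lever's centre, and I re-centred them before the last press. The arm stayed well away from the small chest throughout.

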